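# Clamp the spice jar in the one-hand bar clamp

### The arm

A 7-joint arm with a two-finger parallel gripper is mounted at the origin on a cart in front of the work surface, level with it; the furniture and walls round the work are solid. World frame = base frame: x ahead of the robot, y to its left, z up, the work surface at z = 0. Lengths are in m, angles in rad, forces in N, time in s.
With the tool pointing down it reaches from about 0.4 to 0.85 m from the base axis. Payload 6.9 kg.
Tool frame: the origin (TCP) lies at the very end of the fingers, on their centre line; the grasp point (between the pads) lies 19 mm behind it; z points along the fingers, y is the line along which they close (so a half turn about z gives the same grasp; the last joint's range is limited). The gripper opens to 85 mm and grips with 20 to 120 N. Pads are 22 mm wide; open, the fingers measure 114 mm over their backs; the gripper's body (76 mm by 85 mm) begins 54 mm behind the grasp point. The pads swing forward as they close: fully open they stand 13 mm farther back than shut.
Start: joints at [-1.196, 0.507, -0.238, 1.5, 0.126, 1.149, -0.155], TCP at [0.167, 0.602, 0.231] pointing down, gripper open.
Joint ranges: [-3.08, 3.08], [-0.24, 2.05], [-1.43, 1.35], [0, 2.5], [-1.52, 4.66], [0.17, 1.96], [-2.89, 2.89]. Speed limits (rad/s): [2.39, 2.39, 3.14, 3.14, 3.14, 3.14, 3.14].

### API

Orientations are given as a unit quaternion [x, y, z, w].
In Python, from rig import monitor, cams, workorder, models gives the robot as it stands.
- The arm moves only by the shell command python3 -m crank 'ROWS' [OPENING] [FORCE]. ROWS is text: rows parted by semicolons, each of 4 numbers parted by spaces: the shift along the world's x, y, z in m, then the turn about the world's z in rad. In form: x y z turn; .... A call has 1 to 20 rows; each row shifts and turns the commanded pose from where the row before left it; what a row does not reach is not made up. A row lasts 1/12 s, in which the tool goes at most 41.7 mm and 7.16 degrees, less where a joint would pass 70% of its speed; a pose out of reach is approached as far as the arm can. A call is refused whole if a number of a shift passes 0.0417 or a number of a turn 0.125, either way. A call with a gripper value outside its range is refused whole. OPENING is the closure, from 0 (fully open) to 1 (shut), set as the call begins (- or left out, the last holds). The fingers move at their own pace and stop on an object; FORCE is the grip in N (left out, the last holds). Time passes only in rows, so rows that do not move let the fingers close. It gives the time, the measured TCP pose, the force, the opening and the grip force at its end, in the units of the state.
- monitor.observe(): the state, without advancing time (a new reading comes with each control period).
- cams.camera(name): name is "scene" or "top" or "wrist"; returns a dict with "pixels" (480x640x3 uint8, red, green, blue), "intrinsics" (3x3 intrinsics, pixels), "T" (4x4, takes a point from camera to world coordinates); the wrist camera has in their place "hand_eye" (4x4, takes a point from camera to tool coordinates, whose origin is the TCP and whose axes are the flange's). Camera axes: x right, y down, z forward; pixel columns grow to the right and rows downward; lengths in m; the calibration is good to about 2 mm. A picture is of the moment at which its call begins: read the wrist's pose just before it. There is no depth.
- workorder.job_done(): hands the job in; it is judged then, once.
Trained networks look in the newest picture that a camera, given by its name, has taken for a name from the list of things; names that differ only in an ending like _2 or _b are one class to them, and where a whole thing is asked for, a point or a joint stands for the part that bears it (a point fixed in the world has none). Each returns a list of dicts, best first, with "score" (0 to 1); they miss things now and then, are a little off and sometimes report something else, mostly with a low value. They report only what shows in the picture. A call takes as long as a camera call. They do not tell look-alikes from the thing itself.
- models.cut_out(camera, name): "mask" (480x640 bool, what is visible of it) and "rect" ([left, top, width, height] in pixels, round what is visible of it).
- models.tip_of(camera, name): "location" ([row, column] in pixels: a listed point, or the origin of a listed thing).
The state is a dict: "t": time; "joint_pos": joint angles; "joint_velocities": joint speeds; "effort": joint torques, N m; "eef_pos": TCP position; "ee_rot": TCP orientation; "wrist_force": force on the tool from outside, world axes, zero at the start; "torque": the same for the moment, N m; "finger_gap": opening from 0.0 (shut) to 1.0 (fully open); "finger_force": force on a finger pad.
Only numpy, scipy, OpenCV 4.12 (cv2) and the standard library are available. Lean on these libraries where they do the work, as an engineer would, in place of code of your own. Each camera call takes 0.05 s, during which the arm holds its last target. There are 200 camera calls.

### The job

The cap of the small glass spice jar is stuck and has to be twisted off later: stand the jar upright on the rails between the jaws of the bar clamp and let go of it. Then squeeze the clamp's trigger again and again, one click at a time, until the jar is held firmly between both jaws, but stop before the glass is squeezed too hard. Move the far jaw only by the trigger, do not disturb the other things, and leave the clamp alone when the jar is held.

Things in the scene. Friction and masses are not known exactly. Their poses are not given: they have to be found in the camera images.
- spice_jar: slim round glass jar, 106 mm tall, glass body 42 mm across up to 85 mm height, wide screw cap (45 mm) above; 0.12 to 0.18 kg; origin at the centre of its underside, z up. The only spice jar; stands upright on the worktop left or right of the clamp. Firmly held from 4 N between the jaws; above 12 N the glass is at risk
- clamp: one-hand bar clamp fixed on an aluminium base board (z 0 to 6 mm, 72 mm wide, x -88 to +219 mm); black, steel bar with cross rungs. Origin on the worktop under the trigger; x runs along the bar from the grip to the jaws, y across, z up. Along x: fixed grip -60 to -44 mm, grey trigger -8 to +4 mm at rest, housing (up to z = 60 mm) -67 to +35 mm, body jaw, bed rails, far jaw (up to z = 77 mm)
- handle (a point): midway between the back of the fixed grip and the front of the trigger at rest, 64 mm apart along the clamp's x (52 mm when squeezed; only the trigger moves). Grip 26 mm, trigger 20 mm wide in y; both stand up to z = 137 mm. Point at clamp x = -28 mm, z = 115 mm
- seat (a point): place for the jar: on top of the two bed rails (z = 20 mm, 68 mm wide in all) in the free space between the jaws, clamp x = +115 mm. A jar whose axis is within 6 mm of it along the bar and 10 mm across clears both jaws in every case
- far_jaw (a point): centre (z = 47 mm) of the rubber face (40 mm wide, 42 mm high) of the far, sliding jaw while its spring is loose. It moves along the clamp's -x towards the body jaw and starts 18 to 66 mm too wide for the jar. The face is carried by a spring of 0.55 N/mm with 26 mm of give: each click on the jar adds about 4.4 N
- trigger (a joint): travel towards the grip, 0 to 0.012 m (hard stop). Return spring 2 to 3.2 N. Squeezed past 9.5 mm it draws the far jaw in by 8 mm (11 at the stop); let go, the jaw is caught at an 8 mm tooth (one click) and stays. Back to 0 before the next squeeze. It takes spring + 1 to 2 N drag + the force on the jaw: 5 N on the jar is felt as 9 N. The jar slides on the rails at about 1 N
- honey_jar: bystander: stout glass jar with white lid, 58 x 62 x 99 mm, stands left or right of the clamp (the other side from the spice jar); origin under its centre
- soup_tin: bystander: tin 58 mm across, 72 mm tall, behind the clamp on the right; origin under its centre
- sauce_jar: bystander: wide glass jar with grey lid, 71 mm across, 110 mm tall, behind the clamp; origin under its centre
- garlic: bystander: garlic bulb, about 50 mm, behind on the right; origin on its underside
- body_jaw (a point): centre (z = 47 mm) of the rubber face of the fixed body jaw with its screw fully back, clamp x = +45 mm. The true face (40 mm wide, z 26 to 68 mm) stands 0 to 40 mm nearer the jar, as the screw was set: not measured, and it stays put
There are look-alikes about, which are no part of the job. Leave any blue look-alike of the spice_jar alone.

How it is judged:
On the way, in this order (a step that is already met when the one before it is completed fails the run):
1. the spice jar stands upright on the bed rails between the jaws and is let go, not yet clamped (z of spice_jar in the frame of seat between -0.004 and 0.006 m and y of spice_jar in the frame of seat between -0.016 and 0.016 m and horizontal distance between spice_jar and seat below 0.055 m and angle between spice_jar's own z axis and vertical below 0.1 rad and contact force between the fingers and spice_jar below 0.3 N and contact force between jaw_pad and spice_jar below 3 N), for 0.2 s.
2. the jaws hold the jar with more than 4 N, the robot off the clamp (contact force between each of jaw_pad, anvil and spice_jar above 4 N and contact force between the arm and clamp below 0.3 N), for 0.2 s.
At the end, for the whole second after the job is handed in: the spice jar stands upright (within 7 degrees) on the bed rails, within 18 mm of the bar's middle line, gripped by both jaws with 4 to 12 N, at rest, and the trigger is back at rest (contact force between jaw_pad and spice_jar between 4 and 12 N and contact force between anvil and spice_jar above 4 N and z of spice_jar in the frame of seat between -0.004 and 0.008 m and y of spice_jar in the frame of seat between -0.018 and 0.018 m and angle between spice_jar's own z axis and vertical below 0.12 rad and linear speed of spice_jar below 0.01 m/s and value of joint trigger below 0.002 m); the robot touches nothing.
It fails at once if the glass jar is squeezed between the jaws with more than 12 N (contact force between any of jaw_pad, anvil and spice_jar above 12 N).
It fails at once if the robot pushes the far jaw itself (more than 3 N) (contact force between the arm and bar above 3 N).
It fails at once if the spice jar is knocked over (angle between spice_jar's own z axis and vertical above 0.7 rad).
It fails at once if another thing is moved by more than 3 cm (distance of any of honey_jar, soup_tin, sauce_jar, garlic from where it was at the start of the episode above 0.03 m).
It also fails if it takes over 72 s, if anything falls off the work surface, if the arm or the gripper's body presses on something with over 40 N, if the wrist force passes 120 N, or if a joint passes its speed limit or range.

## Working session

There is one attempt and no reset: what is moved stays moved. The work goes in short steps, Python scripts to look and compute and a shell command to move; the robot and the scene stay as the last step left them, time stands still between calls to the robot, and variables do not carry over. Pictures are saved under pics/ and viewed, at most 10 in all, crops included, and the job is handed in when it is done.

```bash
mkdir -p pics; cat > h.py <<'E'
import numpy as np, cv2
from rig import monitor, cams, workorder, models
def ray(c,uv):
    d=np.linalg.inv(c["intrinsics"])@np.array([uv[0],uv[1],1.]); T=np.array(c["T"])
    return T[:3,3],T[:3,:3]@d
def onz(c,uv,z):
    o,d=ray(c,uv); return o+d*(z-o[2])/d[2]
def proj(c,p):
    T=np.linalg.inv(np.array(c["T"])); q=np.array(c["intrinsics"])@(T[:3,:3]@np.array(p)+T[:3,3]); return q[:2]/q[2]
E
python3 - <<'E'
from h import *
Z=dict(spice_jar=0,clamp=0,handle=.115,seat=.02,far_jaw=.047,body_jaw=.047,honey_jar=0,soup_tin=0,sauce_jar=0,garlic=0,trigger=.1)
np.set_printoptions(precision=3,suppress=True)
for n in("top","scene"):
    c=cams.camera(n); cv2.imwrite(f"pics/{n}0.png",c["pixels"][:,:,::-1])
    print(n,c["T"])
    for k,z in Z.items():
        try: r=models.tip_of(n,k)
        except Exception as e: print(k,e);continue
        for x in r[:3]:
            l=x["location"]; print(k,round(x["score"],2),np.round(l,1),onz(c,(l[1],l[0]),z))
print(monitor.observe())
E
```

```text
top [[ 0.075 -0.977  0.201  0.331]
 [-0.997 -0.072  0.02  -0.017]
 [-0.005 -0.202 -0.979  1.339]
 [ 0.     0.     0.     1.   ]]
spice_jar 0.94 [242.6 342.7] [ 0.6   -0.091  0.   ]
spice_jar 0.65 [280.9 423.7] [ 0.515 -0.306  0.   ]
spice_jar 0.64 [309.6 407.7] [ 0.438 -0.267  0.   ]
clamp 0.81 [284.5 333.9] [ 0.488 -0.075  0.   ]
clamp 0.61 [278.1 346.9] [ 0.507 -0.108  0.   ]
handle 0.65 [278.  351.6] [ 0.493 -0.111  0.115]
seat 0.8 [291.9 291. ] [0.459 0.033 0.02 ]
far_jaw 0.7 [277.6 420.9] [ 0.516 -0.288  0.047]
far_jaw 0.57 [293.9 275.3] [0.449 0.07  0.047]
far_jaw 0.42 [290.3 286.7] [0.46  0.042 0.047]
body_jaw 0.71 [285.9 316.3] [ 0.476 -0.03   0.047]
honey_jar 0.9 [262.8 191.4] [0.517 0.298 0.   ]
soup_tin 0.72 [222.9 384.1] [ 0.661 -0.197  0.   ]
soup_tin 0.39 [292.8 290.7] [0.459 0.034 0.   ]
sauce_jar 0.74 [198.9 320.2] [ 0.714 -0.024  0.   ]
garlic 0.82 [210.8 419.3] [ 0.7   -0.289  0.   ]
trigger it knows: body_jaw, clamp, far_jaw, garlic, handle, honey_jar, sauce_jar, seat, soup_tin, spice_jar
scene [[ 0.67  -0.513  0.536  0.045]
 [-0.742 -0.47   0.478 -0.491]
 [ 0.006 
[... 647 characters left out ...]

sauce_jar 0.71 [237.1 372.6] [ 0.717 -0.026  0.   ]
garlic 0.93 [301.4 468. ] [ 0.702 -0.285  0.   ]
trigger it knows: body_jaw, clamp, far_jaw, garlic, handle, honey_jar, sauce_jar, seat, soup_tin, spice_jar
{'t': 1.1, 'joint_pos': array([-1.196,  0.508, -0.238,  1.5  ,  0.126,  1.149, -0.155]), 'joint_velocities': array([ 0.001,  0.   ,  0.001, -0.003,  0.   , -0.002, -0.001]), 'effort': array([  0.   , -62.037,  -2.185, -24.997,   0.014,   0.003,   0.   ]), 'eef_pos': array([0.167, 0.602, 0.231]), 'ee_rot': array([ 0.134,  0.991, -0.   , -0.   ]), 'wrist_force': array([-0.467, -0.091, -0.228]), 'torque': array([0.014, 0.04 , 0.027]), 'finger_force': 0.0, 'finger_gap': 0.9986506882996198}
```

```bash
python3 - <<'E'
import cv2
for n,(a,b,c,d) in dict(top=(170,370,160,460),scene=(180,420,180,500)).items():
    i=cv2.imread(f"pics/{n}0.png")[a:b,c:d]; cv2.imwrite(f"pics/{n}0c.png",cv2.resize(i,None,fx=2.5,fy=2.5,interpolation=cv2.INTER_CUBIC))
E
```

```text
(no output)
```

View pics/top0c.png

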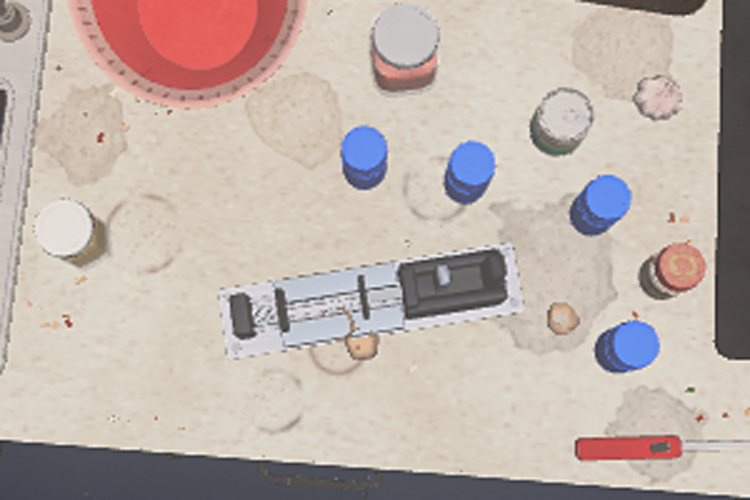

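View pics/scene0c.png

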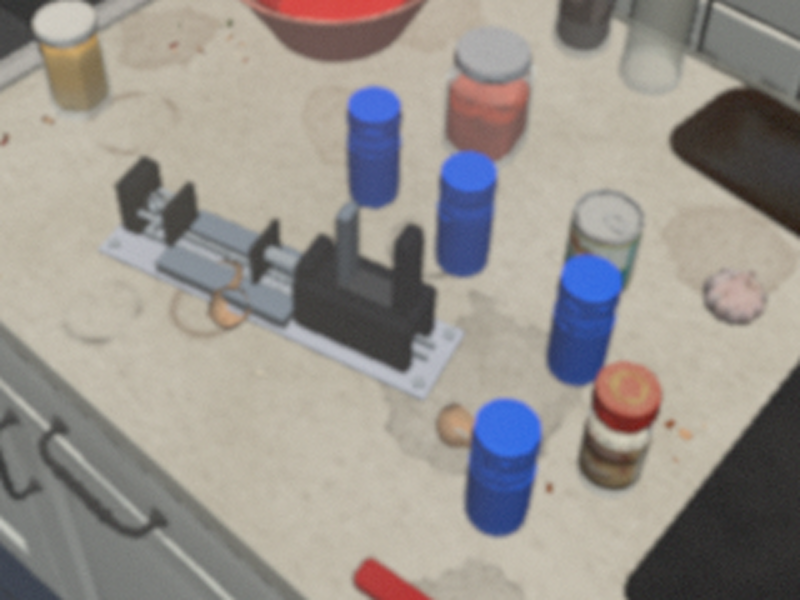

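Both pictures show the red-capped jar as the real spice jar: about (432,276) in top and (431,350) in scene. The other four are blue look-alikes. The clamp's far end points left, and the board corners are visible. I'll refine the poses next.

```bash
python3 - <<'E'
from h import *
np.set_printoptions(precision=4,suppress=True)
from scipy.optimize import least_squares
C={n:cams.camera(n) for n in("top","scene")}
obs=[]
loc={(-.088,-.036):0}
for n,off,pts in(("top",(160,170),[(219,292,.219,.036),(230,359,.219,-.036),(523,308,-.088,-.036),(514,243,-.088,.036)]),("scene",(180,180),[(100,247,.219,-.036),(420,393,-.088,-.036),(462,333,-.088,.036)])):
    for u,v,x,y in pts:
        p=onz(C[n],(u/2.5+off[0],v/2.5+off[1]),.006); print(n,x,y,p); obs.append((n,x,y,p))
# far end = +y world; clamp y = z cross x
def f(q,sg=1):
    c,s=np.cos(q[2]),np.sin(q[2]); r=[]
    for n,x,y,p in obs: r+= [q[0]+c*x-s*sg*y-p[0], q[1]+s*x+c*sg*y-p[1]]
    return r
for sg in(1,-1):
    s=least_squares(f,[.48,-.08,1.8],args=(sg,)); print(sg,s.x,s.cost**.5,np.round(s.fun,4)); 
    q=s.x;d=np.array([np.cos(q[2]),np.sin(q[2])])
    for k,x in dict(handle=-.028,seat=.115,bj=.045).items(): print(k,q[:2]+x*d)
for n in C:
    for r in models.cut_out(n,"spice_jar"):
        m=r["mask"]; col=C[n]["pixels"][m].mean(0); print(n,r["score"],r["rect"],col,m.sum())
# cap: red pixels
for n,b in(("top",(415,450,260,295)),("scene",(415,450,320,355))):
    P=cv2.cvtColor(C[n]["pixels"],cv2.COLOR_RGB2HSV).astype(int)
    m=((P[...,0]<12)|(P[...,0]>168))&(P[...,1]>110)&(P[...,2]>90); k=np.zeros_like(m); k[b[2]:b[3],b[0]:b[1]]=1; m&=k
    ys,xs=np.nonzero(m); print(n,len(xs),xs.min(),xs.max(),ys.min(),ys.max(),xs.mean(),ys.mean())
    print(onz(C[n],(xs.mean(),ys.mean()),.100))
E
```

```text
top 0.219 0.036 [0.4653 0.1451 0.006 ]
top 0.219 -0.036 [0.3983 0.1273 0.006 ]
top -0.088 -0.036 [ 0.4721 -0.1665  0.006 ]
top -0.088 0.036 [ 0.5384 -0.1539  0.006 ]
scene 0.219 -0.036 [0.3989 0.1279 0.006 ]
scene -0.088 -0.036 [ 0.4694 -0.1636  0.006 ]
scene -0.088 0.036 [ 0.5341 -0.1518  0.006 ]
1 [ 0.4769 -0.0766  1.8908] 0.1272683777326528 [-0.0914 -0.0251  0.0439  0.0153  0.0667  0.0176 -0.068  -0.0176  0.0433
  0.0147  0.0693  0.0148 -0.0637 -0.0197]
handle [ 0.4857 -0.1032]
seat [0.4407 0.0326]
bj [ 0.4627 -0.0339]
-1 [ 0.4832 -0.0748  1.8061] 0.006636584305115958 [ 0.0019  0.0015 -0.0012  0.0024 -0.0033 -0.0023  0.0004  0.0019 -0.0018
  0.0018 -0.0007 -0.0051  0.0046 -0.0002]
handle [ 0.4897 -0.102 ]
seat [0.4564 0.037 ]
bj [ 0.4727 -0.031 ]
top 0.79 [412.3, 265.3, 28.0, 23.8] [172.1659 130.9978 117.417 ] 458
top 0.66 [298.0, 220.2, 17.9, 29.2] [ 97.2454 124.5875 199.3185] 383
top 0.62 [385.3, 242.2, 26.4, 21.1] [ 92.2363 120.7239 193.7264] 402
top 0.61 [400.5, 300.7, 22.3, 20.1] [ 96.7279 125.0209 195.9488] 430
top 0.55 [338.5, 225.5, 19.6, 26.4] [ 97.1458 125.0844 197.0153] 391
top 0.33 [174.3, 246.9, 29.6, 29.3] [201.0097 193.222  184.5511] 617
scene 0.92 [318.9, 214.5, 15.7, 49.0] [ 73.4771  90.5517 154.7146] 939
scene 0.85 [396.8, 281.1, 30.8, 54.3] [ 61.6784  87.9936 157.9592] 1250
scene 0.69 [409.5, 325.6, 34.9, 54.4] [146.5451 112.9664  96.5526] 1341
scene 0.61 [367.9, 338.8, 28.0, 55.3] [ 61.5239  90.2961 165.0581] 1378
scene 0.38 [405.3, 254.0, 31.0, 36.7] [153.3325 153.7104 147.7273] 770
top 23 423 440 269 285 432.3478260869565 280.39130434782606
[ 0.5038 -0.3045  0.1   ]
scene 448 418 448 326 352 430.33482142857144 340.22098214285717
[ 0.5061 -0.3072  0.1   ]
```

```bash
python3 -m crank '.028 -.025 .004 -.04;.028 -.025 .004 -.04;.028 -.025 .004 -.04;.028 -.025 .004 -.04;.028 -.025 .004 -.04;.028 -.025 0 -.04;.028 -.025 0 -.04;.028 -.025 0 -.04;.028 -.025 0 -.04;.028 -.025 0 -.04' 0 && python3 -m crank '.004 -.038 0 -.04;.004 -.038 0 -.04;.004 -.038 0 -.04;.004 -.038 0 -.04;.004 -.038 0 -.04;.004 -.038 0 -.04;.004 -.038 0 -.04;.004 -.038 0 -.04;.004 -.038 0 -.04;.004 -.038 0 -.04;.004 -.038 0 -.04;.004 -.038 0 -.04;.004 -.038 0 -.04;.004 -.038 0 -.04;.004 -.038 0 -.04;.004 -.038 0 -.04;0 -.03 0 -.04;0 0 0 0;0 0 0 0'
python3 - <<'E'
from h import *
s=monitor.observe(); c=cams.camera("wrist"); print(c["hand_eye"],s["joint_pos"])
cv2.imwrite("pics/w1.png",c["pixels"][:,:,::-1])
E
```

```text
t: 2.13
eef_pos: [0.4478, 0.351, 0.2516]
ee_rot: [0.33, 0.944, 0.0, 0.0]
wrist_force: [1.0, 0.3, -0.6]
finger_gap: 1.002
finger_force: 0.0
t: 3.72
eef_pos: [0.5099, -0.2877, 0.2509]
ee_rot: [0.626, 0.78, -0.0, -0.0]
wrist_force: [0.9, -0.2, 0.5]
finger_gap: 1.002
finger_force: 0.0
[[ 8.40662651e-04 -9.55104693e-01 -2.96267310e-01  7.52401090e-02]
 [ 9.99999647e-01  8.07145138e-04  2.35443611e-04  3.80795808e-05]
 [ 1.42574205e-05 -2.96267403e-01  9.55105034e-01 -1.43753453e-01]
 [ 0.00000000e+00  0.00000000e+00  0.00000000e+00  1.00000000e+00]] [ 0.28839779  0.43839079  0.28338962  1.58126696 -0.12996769  1.14087638
  0.81798669]
```

```bash
cat >> h.py <<'E'
from scipy.spatial.transform import Rotation as R
def wrist():
    s=monitor.observe(); c=cams.camera("wrist"); c=dict(c)
    T=np.eye(4); T[:3,:3]=R.from_quat(s["ee_rot"]).as_matrix(); T[:3,3]=s["eef_pos"]
    c["T"]=T@np.array(c["hand_eye"]); return s,c
E
python3 - <<'E'
from h import *
s,c=wrist()
for r in models.tip_of("wrist","spice_jar"): l=r["location"]; print(r["score"],l,onz(c,(l[1],l[0]),0))
for r in models.cut_out("wrist","spice_jar"): print(r["score"],r["rect"],c["pixels"][r["mask"]].mean(0))
print(s["eef_pos"],proj(c,(.511,-.305,0)),proj(c,(.511,-.305,.106)))
E
```

```text
0.96 [158.5, 249.3] [ 0.43403935 -0.26154461  0.        ]
0.75 [18.5, 464.2] [ 0.60045763 -0.09854386  0.        ]
0.6 [217.5, 317.8] [ 0.51276819 -0.30488055  0.        ]
0.96 [289.5, 197.3, 55.8, 77.2] [140.25568182  92.84403409  76.175     ]
0.89 [374.8, 136.8, 77.1, 69.1] [ 39.06678124  81.7095507  180.91652345]
0.82 [192.0, 136.7, 82.8, 66.2] [ 39.03396809  83.20715389 182.14127638]
0.61 [440.3, 0.0, 100.7, 49.4] [20.53333333 42.06384977 99.21627543]
[ 0.51046329 -0.28566346  0.25095474] [316.09644316 217.24271798] [314.84364928 249.19210654]
```

View pics/w1.png

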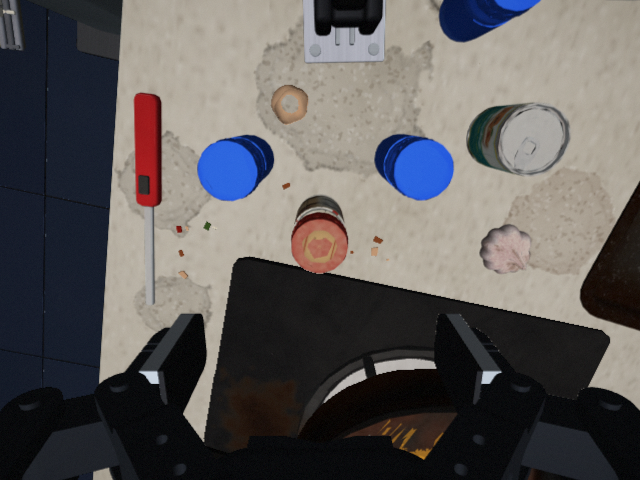

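The jar's red cap is at (320,246) and its base at about (318,217), flanked by blue look-alikes on both sides, and the line across the fingers is clear. That puts the jar at about (0.5135, -0.3045).

```bash
python3 -m crank '.003 -.019 0 .017;0 0 -.036 0;0 0 -.036 0;0 0 -.036 0;0 0 -.034 0;0 0 -.03 0;0 0 -.02 0;0 0 -.013 0;0 0 0 0;0 0 0 0' && python3 -m crank '0 0 0 0;0 0 0 0;0 0 0 0;0 0 0 0;0 0 0 0;0 0 0 0;0 0 0 0;0 0 0 0' 1 40
```

```text
t: 4.75
eef_pos: [0.5139, -0.3034, 0.0462]
ee_rot: [0.617, 0.787, 0.0, -0.001]
wrist_force: [0.5, -0.0, -0.3]
finger_gap: 1.004
finger_force: 0.0
t: 5.42
eef_pos: [0.5138, -0.3055, 0.0478]
ee_rot: [0.618, 0.786, -0.0, 0.001]
wrist_force: [-1.7, -1.6, 6.3]
finger_gap: 0.512
finger_force: 33.2
```

```bash
python3 -m crank '0 0 .015 0;0 0 .03 0;0 0 .035 0;0 0 .035 0;0 0 .035 0;0 0 .025 0;0 0 0 0' && python3 -m crank '-.003 .018 0 0;-.006 .036 0 0;-.006 .036 0 0;-.006 .036 0 0;-.006 .036 0 0;-.006 .036 0 0;-.006 .036 0 0;-.006 .036 0 0;-.006 .036 0 0;-.006 .034 0 0;0 0 0 0;0 0 0 0;0 0 0 0'
python3 - <<'E'
from h import *
np.set_printoptions(precision=4,suppress=True)
ims=[]
for n in("top","scene"):
    c=cams.camera(n); s=monitor.observe(); e=s["eef_pos"]; print(e,s["wrist_force"],s["finger_gap"])
    u=proj(c,e); x=int(u[0]);y=int(u[1]); ims.append(cv2.resize(c["pixels"][y-50:y+50,x-50:x+50,::-1],(400,400)))
    for r in models.cut_out(n,"spice_jar"): print(n,r["score"],r["rect"],c["pixels"][r["mask"]].mean(0))
    for r in models.tip_of(n,"spice_jar"): l=r["location"]; print(l,onz(c,(l[1],l[0]),e[2]-.046))
    print(u, proj(c,e-[0,0,.047]))
cv2.imwrite("pics/held.png",np.hstack(ims))
E
```

```text
t: 6.0
eef_pos: [0.5156, -0.3063, 0.2277]
ee_rot: [0.618, 0.786, 0.001, 0.005]
wrist_force: [1.6, -0.2, -1.9]
finger_gap: 0.509
finger_force: 34.4
t: 7.08
eef_pos: [0.4564, 0.0349, 0.2212]
ee_rot: [0.618, 0.786, -0.0, 0.0]
wrist_force: [-0.3, -0.3, -1.8]
finger_gap: 0.509
finger_force: 34.3
[0.4565 0.0343 0.2212] [ 0.8997 -0.714  -0.9873] 0.5104006557966235
top 0.96 [384.9, 237.6, 25.3, 25.5] [ 96.104  124.3191 194.7352]
top 0.82 [402.0, 299.1, 17.6, 20.5] [ 96.4031 127.8992 202.5581]
top 0.73 [338.4, 228.3, 18.6, 23.8] [101.8532 129.8582 198.7761]
top 0.48 [301.5, 221.5, 13.7, 22.5] [111.1176 137.3109 204.1261]
[260.3, 393.1] [ 0.5324 -0.1976  0.1752]
[310.1, 405.1] [ 0.4227 -0.2287  0.1752]
[241.5, 344.4] [ 0.5675 -0.0854  0.1752]
[237.9, 303.7] [0.569  0.0076 0.1752]
[287.2915 283.7442] [288.0638 286.1559]
[0.4567 0.0341 0.2212] [ 0.2553 -0.605  -2.4389] 0.5116009177175969
scene 0.91 [365.9, 336.1, 33.2, 57.7] [ 64.844   94.5022 170.2431]
scene 0.87 [318.7, 214.9, 19.3, 47.0] [ 77.4031  95.0301 159.8705]
scene 0.85 [397.2, 281.0, 28.2, 53.4] [ 58.1406  87.7883 163.5472]
scene 0.81 [247.1, 176.5, 29.1, 60.6] [140.1921 118.5857 104.7591]
scene 0.79 [351.5, 242.7, 27.8, 46.0] [ 73.0259  93.977  160.905 ]
scene 0.23 [313.0, 261.1, 10.1, 33.1] [ 99.1341 101.7663 104.908 ]
[323.1, 407.3] [ 0.4584 -0.2841  0.1752]
[382.2, 378.1] [ 0.3507 -0.3121  0.1752]
[284.5, 360.0] [ 0.4688 -0.1825  0.1752]
[229.4, 261.3] [0.4483 0.0325 0.1752]
[255.9, 328.2] [ 0.4812 -0.1013  0.1752]
[283.0, 269.8] [ 0.372  -0.0718  0.1752]
[261.9546 207.6205] [264.2108 227.0552]
```

View pics/held.png

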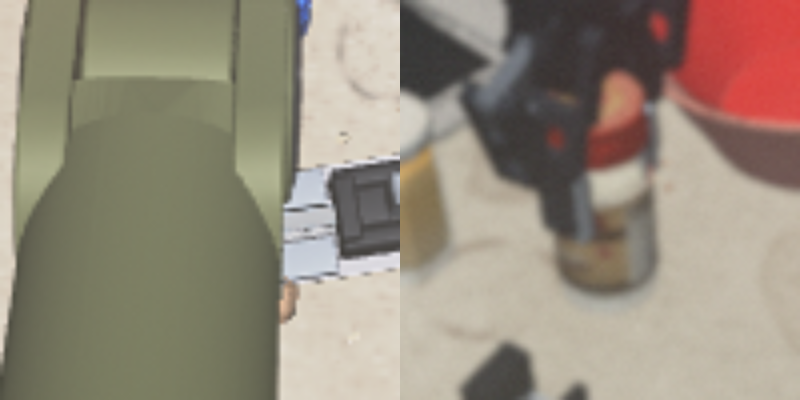

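The jar hangs upright in the fingers in the scene view, with its bottom at about (262,232), right under the TCP. Lowering it now.

```bash
python3 -m crank '0 .0025 -.015 0;0 0 -.03 0;0 0 -.03 0;0 0 -.03 0;0 0 -.025 0;0 0 -.012 0;0 0 -.005 0;0 0 0 0;0 0 0 0;0 0 0 0'; python3 -m crank '0 0 -.001 0;0 0 -.001 0;0 0 -.001 0;0 0 0 0;0 0 0 0'
```

```text
t: 8.22
eef_pos: [0.4574, 0.0377, 0.0752]
ee_rot: [0.618, 0.786, 0.001, 0.001]
wrist_force: [-0.9, -0.4, -1.2]
finger_gap: 0.512
finger_force: 34.4
t: 8.63
eef_pos: [0.4566, 0.0379, 0.0714]
ee_rot: [0.618, 0.786, 0.0, 0.0]
wrist_force: [-0.6, -0.3, -1.7]
finger_gap: 0.512
finger_force: 34.4
```

```bash
python3 -m crank '0 0 -.001 0;0 0 -.001 0;0 0 0 0;0 0 0 0'; python3 -m crank '0 0 -.001 0;0 0 0 0;0 0 0 0';  python3 -m crank '0 0 -.001 0;0 0 0 0;0 0 0 0'
```

```text
t: 8.97
eef_pos: [0.4565, 0.0379, 0.0692]
ee_rot: [0.618, 0.786, -0.0, -0.0]
wrist_force: [0.7, 0.3, -1.0]
finger_gap: 0.511
finger_force: 34.4
t: 9.22
eef_pos: [0.4566, 0.0379, 0.0682]
ee_rot: [0.618, 0.786, -0.0, -0.0]
wrist_force: [0.8, 0.6, -1.5]
finger_gap: 0.512
finger_force: 34.4
t: 9.47
eef_pos: [0.4567, 0.038, 0.0677]
ee_rot: [0.618, 0.786, 0.0, 0.0]
wrist_force: [-1.8, 0.5, 5.9]
finger_gap: 0.507
finger_force: 35.0
```

Contact is felt at z ≈ 0.068, as expected. Releasing now.

```bash
python3 -m crank '0 0 .0005 0;0 0 0 0;0 0 0 0;0 0 0 0;0 0 0 0' 0.2; python3 -m crank '0 0 .015 0;0 0 .03 0;0 0 .035 0;0 0 .035 0;0 0 .035 0;0 0 .01 0;0 0 0 0;0 0 0 0' 
python3 - <<'E'
from h import *
s,c=wrist(); cv2.imwrite("pics/w2.png",c["pixels"][:,:,::-1]); print(s["eef_pos"])
for k,z in dict(handle=.115,seat=.02,far_jaw=.047,spice_jar=.02,clamp=0,body_jaw=.047).items():
    for r in models.tip_of("wrist",k)[:2]: l=r["location"]; print(k,r["score"],l,onz(c,(l[1],l[0]),z))
E
```

```text
t: 9.88
eef_pos: [0.4567, 0.0379, 0.0677]
ee_rot: [0.618, 0.786, -0.0, -0.0]
wrist_force: [-1.1, 0.1, 0.4]
finger_gap: 0.8
finger_force: 0.0
t: 10.55
eef_pos: [0.4566, 0.038, 0.228]
ee_rot: [0.618, 0.786, 0.0, 0.0]
wrist_force: [-0.2, -0.5, -1.6]
finger_gap: 0.8
finger_force: 0.0
[0.45663491 0.03796698 0.22795531]
handle 0.81 [413.2, 320.7] [ 0.49180009 -0.1022459   0.115     ]
seat 0.59 [168.7, 318.4] [0.44748463 0.07189037 0.02      ]
far_jaw 0.59 [170.1, 319.4] [0.44787416 0.07399037 0.047     ]
spice_jar 0.84 [445.0, 242.4] [ 0.43700786 -0.24318309  0.02      ]
spice_jar 0.77 [356.4, 417.4] [ 0.59118576 -0.08928125  0.02      ]
clamp 0.56 [313.7, 318.4] [ 0.48334825 -0.07612886  0.        ]
body_jaw 0.76 [293.2, 316.9] [ 0.47158676 -0.03293886  0.047     ]
```

View pics/w2.png

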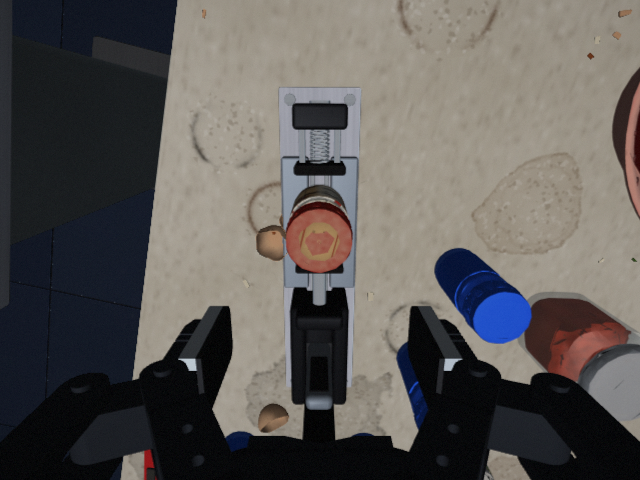

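The jar stands upright between the jaws on the rails: cap at (319,237), pad at (319,168), anvil at (320,268). The bar axis lies on the camera's centre column, so the clamp pose is confirmed. Next I turn and move over the handle.

```bash
python3 -m crank '.0027 -.0111 0 -.121;.0027 -.0111 0 -.121;.0027 -.0111 0 -.121;.0027 -.0111 0 -.121;.0027 -.0111 0 -.121;.0027 -.0111 0 -.121;.0027 -.0111 0 -.121;.0027 -.0111 0 -.121;.0027 -.0111 0 -.121;.0027 -.0111 0 -.121;.0027 -.0111 0 -.121;.0027 -.0111 0 -.121;.0027 -.0111 0 -.121;0 0 0 0;0 0 0 0' 0 20; python3 -m crank '0 0 -.025 0;0 0 -.025 0;0 0 -.025 0;0 0 0 0;0 0 0 0'
python3 - <<'E'
from h import *
s,c=wrist(); cv2.imwrite("pics/w3.png",c["pixels"][:,:,::-1]); print(s["eef_pos"],s["ee_rot"])
for k,z in dict(handle=.115,clamp=0).items():
    for r in models.tip_of("wrist",k)[:2]: l=r["location"]; print(k,r["score"],l,onz(c,(l[1],l[0]),z))
print(models.tip_of("wrist","spice_jar"))
E
```

```text
t: 12.15
eef_pos: [0.4915, -0.1065, 0.2273]
ee_rot: [0.993, 0.119, -0.001, 0.0]
wrist_force: [-0.0, 1.0, -0.1]
finger_gap: 0.998
finger_force: 0.0
t: 12.57
eef_pos: [0.4909, -0.1055, 0.1522]
ee_rot: [0.993, 0.119, -0.001, -0.001]
wrist_force: [-0.3, -0.1, 0.3]
finger_gap: 1.0
finger_force: 0.0
[ 0.4909007  -0.10552724  0.15221976] [ 9.92873891e-01  1.19160322e-01 -1.39442978e-03 -5.57333255e-04]
handle 0.76 [281.1, 311.1] [ 0.4898561  -0.10188893  0.115     ]
clamp 0.95 [221.3, 279.4] [ 0.48471229 -0.07514205  0.        ]
[{'location': [234.0, 115.5], 'score': 0.94}, {'location': [157.0, 513.2], 'score': 0.87}, {'location': [25.0, 197.5], 'score': 0.84}, {'location': [328.3, 483.7], 'score': 0.8}, {'location': [77.8, 350.2], 'score': 0.59}]
```

View pics/w3.png

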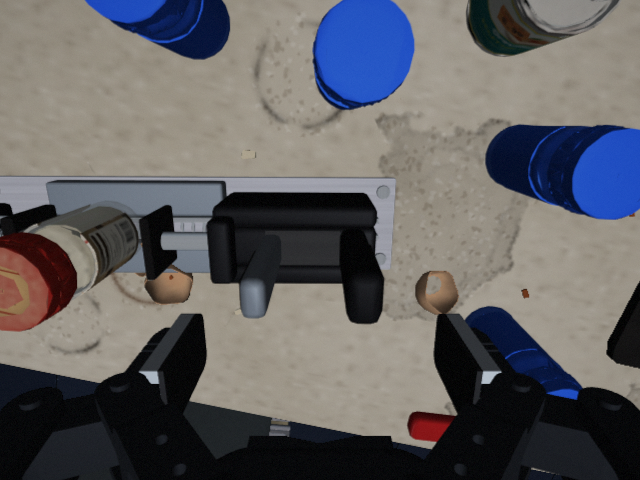

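The handle is at about (311,281), aligned with the closing line: trigger at (258,290), grip at (362,290). Descending and squeezing.

```bash
python3 -m crank '0 -.001 -.01 0;0 0 -.015 0;0 0 -.015 0;0 0 -.01 0;0 0 -.006 0;0 0 0 0;0 0 0 0' 0; python3 -m crank '0 0 0 0;0 0 0 0;0 0 0 0;0 0 0 0' 0.24; python3 -m crank '0 0 0 0;0 0 0 0;0 0 0 0;0 0 0 0' 0.32;python3 -m crank '0 0 0 0;0 0 0 0;0 0 0 0;0 0 0 0' 0.36
```

```text
t: 13.35
eef_pos: [0.4917, -0.1076, 0.0968]
ee_rot: [0.993, 0.118, -0.0, 0.0]
wrist_force: [-0.6, -0.7, 1.2]
finger_gap: 0.999
finger_force: 0.0
t: 13.68
eef_pos: [0.4919, -0.1067, 0.0972]
ee_rot: [0.993, 0.118, 0.0, -0.0]
wrist_force: [-1.0, 3.8, 1.9]
finger_gap: 0.76
finger_force: 1.8
t: 14.02
eef_pos: [0.4919, -0.1073, 0.0969]
ee_rot: [0.993, 0.118, 0.0, -0.0]
wrist_force: [0.4, 3.2, 2.4]
finger_gap: 0.68
finger_force: 1.8
t: 14.35
eef_pos: [0.4918, -0.1075, 0.0968]
ee_rot: [0.993, 0.118, 0.0, 0.0]
wrist_force: [-0.1, 4.0, 2.8]
finger_gap: 0.643
finger_force: 1.9
```

```bash
python3 -m crank '0 0 0 0;0 0 0 0;0 0 0 0' 0.375;python3 -m crank '0 0 0 0;0 0 0 0;0 0 0 0' 0.39; python3 -m crank '0 0 0 0;0 0 0 0;0 0 0 0' 0.40
python3 - <<'E'
from h import *
c=cams.camera("wrist"); 
for r in models.tip_of("wrist","far_jaw"): print(r)
cv2.imwrite("pics/w4.png",c["pixels"][:,:,::-1])
E
```

```text
t: 14.6
eef_pos: [0.4917, -0.1074, 0.0968]
ee_rot: [0.993, 0.118, 0.0, -0.0]
wrist_force: [0.5, 3.4, 3.4]
finger_gap: 0.629
finger_force: 2.0
t: 14.85
eef_pos: [0.4917, -0.1074, 0.0968]
ee_rot: [0.993, 0.118, -0.0, -0.0]
wrist_force: [-1.1, 4.0, 2.6]
finger_gap: 0.612
finger_force: 2.1
t: 15.1
eef_pos: [0.4917, -0.1075, 0.0968]
ee_rot: [0.993, 0.118, 0.0, -0.0]
wrist_force: [-0.9, 4.2, 5.0]
finger_gap: 0.604
finger_force: 13.1
```

View pics/w4.png

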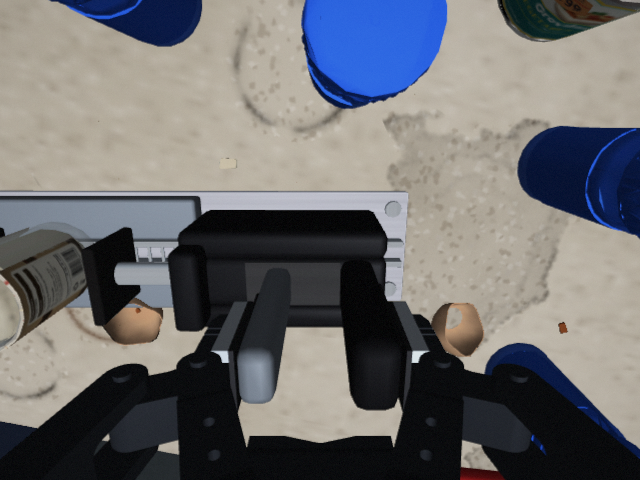

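The pads bear on trigger and grip, and at 0.40 the trigger is at its stop, so 0.38 is enough for a click. The free-squeeze baseline on finger_force is about 1.9–2.1. Next I release and repeat, one click at a time.

```bash
cat > jaw.py <<'E'
from h import *
c=cams.camera("scene"); cv2.imwrite("pics/last_scene.png",c["pixels"][:,:,::-1])
for r in models.tip_of("scene","far_jaw")[:2]: print("jaw",round(r["score"],2),onz(c,r["location"][::-1],.047))
for r in models.cut_out("scene","spice_jar"):
    if c["pixels"][r["mask"]].mean(0)[0]>120: print("jar",r["rect"])
E
python3 -m crank '0 0 0 0;0 0 0 0;0 0 0 0;0 0 0 0' 0.12; python3 jaw.py;  python3 -m crank '0 0 0 0;0 0 0 0;0 0 0 0;0 0 0 0;0 0 0 0' 0.38; python3 -m crank '0 0 0 0;0 0 0 0;0 0 0 0;0 0 0 0' 0.12; python3 jaw.py
```

```text
t: 15.53
eef_pos: [0.4915, -0.1076, 0.0965]
ee_rot: [0.993, 0.118, -0.0, 0.0]
wrist_force: [-0.6, 2.0, -1.5]
finger_gap: 0.884
finger_force: 1.0
jaw 0.65 [0.44761668 0.06650036 0.047     ]
jar [250.4, 237.0, 27.9, 51.7]
t: 16.1
eef_pos: [0.4917, -0.1068, 0.097]
ee_rot: [0.993, 0.118, 0.0, -0.0]
wrist_force: [-2.0, 5.1, 2.8]
finger_gap: 0.626
finger_force: 2.6
t: 16.43
eef_pos: [0.4918, -0.1076, 0.0967]
ee_rot: [0.993, 0.117, 0.0, 0.0]
wrist_force: [0.1, 2.5, -0.4]
finger_gap: 0.88
finger_force: 1.0
jaw 0.59 [0.44300543 0.05356323 0.047     ]
jar [250.2, 239.5, 29.3, 51.6]
```

```bash
python3 -m crank '0 0 0 0;0 0 0 0;0 0 0 0;0 0 0 0' 0; python3 jaw.py; python3 -c "
import cv2;i=cv2.imread('pics/last_scene.png')[220:340,200:360];cv2.imwrite('pics/j1.png',cv2.resize(i,None,fx=4,fy=4,interpolation=cv2.INTER_CUBIC))"
```

```text
t: 16.92
eef_pos: [0.4918, -0.1078, 0.0969]
ee_rot: [0.993, 0.117, 0.0, 0.0]
wrist_force: [-1.0, 0.3, -0.1]
finger_gap: 0.997
finger_force: 0.0
jaw 0.82 [0.44539218 0.05890552 0.047     ]
jar [254.0, 237.8, 26.1, 53.6]
```

View pics/j1.png

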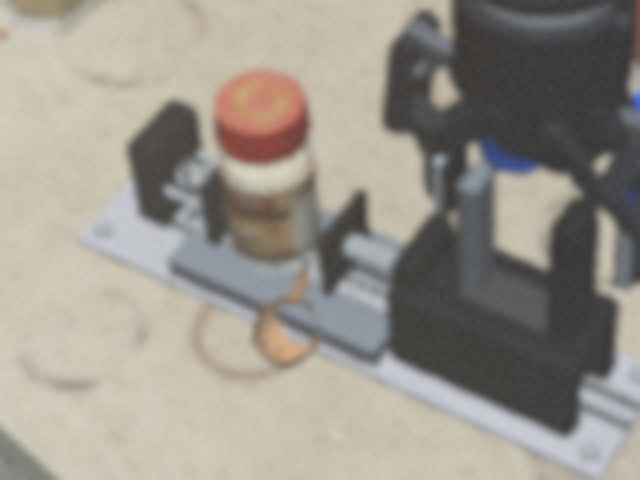

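The far pad is now at the jar's back (215,210), and the anvil is still about 10–15 mm off the jar's front (at 340,240). Continuing click by click, opening fully each time.

```bash
python3 -m crank '0 0 0 0;0 0 0 0;0 0 0 0;0 0 0 0;0 0 0 0' 0.38; python3 -m crank '0 0 0 0;0 0 0 0;0 0 0 0;0 0 0 0;0 0 0 0' 0; python3 jaw.py
```

```text
t: 17.48
eef_pos: [0.4916, -0.1068, 0.0971]
ee_rot: [0.993, 0.118, 0.0, -0.001]
wrist_force: [-1.4, 1.4, 4.9]
finger_gap: 0.62
finger_force: 3.4
t: 17.9
eef_pos: [0.4918, -0.1077, 0.0968]
ee_rot: [0.993, 0.118, 0.0, 0.0]
wrist_force: [0.5, 0.5, 0.4]
finger_gap: 0.997
finger_force: 0.0
jaw 0.78 [0.44945758 0.04729536 0.047     ]
jar [257.8, 240.1, 24.6, 52.5]
jar [193.4, 177.2, 33.3, 51.7]
```

```bash
python3 -m crank '0 -.0015 0 0;0 0 0 0;0 0 0 0;0 0 0 0;0 0 0 0;0 0 0 0' 0.365; python3 -m crank '0 0 0 0;0 0 0 0;0 0 0 0;0 0 0 0;0 0 0 0' 0; python3 jaw.py
```

```text
t: 18.55
eef_pos: [0.4913, -0.1075, 0.0968]
ee_rot: [0.993, 0.118, -0.0, -0.001]
wrist_force: [-1.1, 4.3, 3.5]
finger_gap: 0.639
finger_force: 2.5
t: 18.97
eef_pos: [0.4919, -0.1095, 0.0969]
ee_rot: [0.993, 0.117, 0.0, 0.0]
wrist_force: [0.6, -0.2, 0.3]
finger_gap: 1.0
finger_force: 0.0
jaw 0.58 [0.45075826 0.04191441 0.047     ]
jar [259.1, 240.7, 28.1, 52.5]
```

```bash
python3 -m crank '0 0 0 0;0 0 0 0;0 0 0 0;0 0 0 0;0 0 0 0;0 0 0 0' 0.375; python3 -m crank '0 0 0 0;0 0 0 0;0 0 0 0;0 0 0 0;0 0 0 0' 0; python3 jaw.py;python3 -c "
import cv2;i=cv2.imread('pics/last_scene.png')[220:340,200:360];cv2.imwrite('pics/j2.png',cv2.resize(i,None,fx=4,fy=4,interpolation=cv2.INTER_CUBIC))"
```

```text
t: 19.62
eef_pos: [0.4912, -0.1066, 0.0969]
ee_rot: [0.993, 0.118, -0.0, -0.002]
wrist_force: [-2.4, 7.2, 6.1]
finger_gap: 0.627
finger_force: 4.8
t: 20.03
eef_pos: [0.4918, -0.1094, 0.0968]
ee_rot: [0.993, 0.117, 0.0, 0.0]
wrist_force: [0.4, -0.4, -0.7]
finger_gap: 1.0
finger_force: 0.0
jaw 0.62 [0.44688051 0.02775787 0.047     ]
jar [260.1, 242.9, 26.1, 49.9]
```

View pics/j2.png

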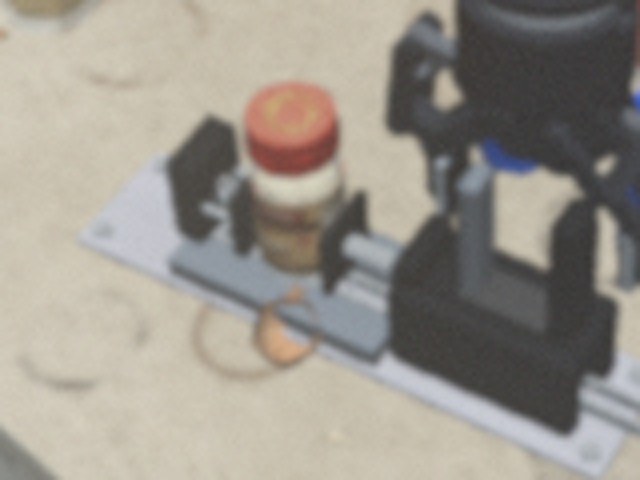

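The jar now sits between pad (240,215) and anvil (330,240). The squeeze felt about 9 N against a 4 N free baseline, so about 4 N is held, which is on the borderline. One more click gives about 8–9 N with a peak under 11 N. I'll close in stages and watch the force.

```bash
python3 -m crank '0 0 0 0;0 0 0 0;0 0 0 0;0 0 0 0;0 0 0 0' 0.30; python3 -m crank '0 0 0 0;0 0 0 0;0 0 0 0;0 0 0 0' 0.35; python3 -m crank '0 0 0 0;0 0 0 0;0 0 0 0;0 0 0 0' 0.37
```

```text
t: 20.6
eef_pos: [0.4909, -0.1057, 0.0967]
ee_rot: [0.993, 0.119, -0.001, -0.002]
wrist_force: [-2.9, 9.2, 7.1]
finger_gap: 0.696
finger_force: 4.9
t: 20.93
eef_pos: [0.4909, -0.1056, 0.0969]
ee_rot: [0.993, 0.119, -0.001, -0.003]
wrist_force: [-3.2, 9.8, 9.1]
finger_gap: 0.653
finger_force: 6.0
t: 21.27
eef_pos: [0.4912, -0.1064, 0.0972]
ee_rot: [0.993, 0.118, -0.0, -0.002]
wrist_force: [-3.4, 8.6, 10.4]
finger_gap: 0.632
finger_force: 7.6
```

```bash
python3 -m crank '0 0 0 0;0 0 0 0;0 0 0 0;0 0 0 0' 0.38; python3 -m crank '0 0 0 0;0 0 0 0;0 0 0 0;0 0 0 0' 0.387
```

```text
t: 21.6
eef_pos: [0.4913, -0.1068, 0.0973]
ee_rot: [0.993, 0.118, -0.0, -0.002]
wrist_force: [-4.0, 6.0, 10.9]
finger_gap: 0.621
finger_force: 9.0
t: 21.93
eef_pos: [0.4914, -0.107, 0.0974]
ee_rot: [0.993, 0.118, -0.0, -0.002]
wrist_force: [-3.5, 6.4, 12.7]
finger_gap: 0.618
finger_force: 9.7
```

```bash
python3 -m crank '0 0 0 0;0 0 0 0;0 0 0 0;0 0 0 0;0 0 0 0;0 0 0 0' 0;  python3 jaw.py; python3 -m crank '0 0 0 0;0 0 0 0;0 0 0 0;0 0 0 0;0 0 0 0' 0.22; python3 -m crank '0 0 0 0;0 0 0 0;0 0 0 0;0 0 0 0;0 0 0 0;0 0 0 0' 0;python3 -c "
import cv2;i=cv2.imread('pics/last_scene.png')[220:340,200:360];cv2.imwrite('pics/j3.png',cv2.resize(i,None,fx=4,fy=4,interpolation=cv2.INTER_CUBIC))"
```

```text
t: 22.43
eef_pos: [0.4918, -0.1093, 0.0968]
ee_rot: [0.993, 0.117, 0.0, 0.0]
wrist_force: [-0.8, -0.4, 1.0]
finger_gap: 1.0
finger_force: 0.0
jar [260.6, 242.0, 25.1, 51.2]
t: 23.0
eef_pos: [0.4908, -0.1053, 0.0967]
ee_rot: [0.993, 0.119, -0.001, -0.003]
wrist_force: [-2.0, 10.5, 7.5]
finger_gap: 0.781
finger_force: 5.3
t: 23.5
eef_pos: [0.4917, -0.1093, 0.0968]
ee_rot: [0.993, 0.117, 0.0, 0.0]
wrist_force: [0.0, -0.6, -0.8]
finger_gap: 1.0
finger_force: 0.0
```

View pics/j3.png

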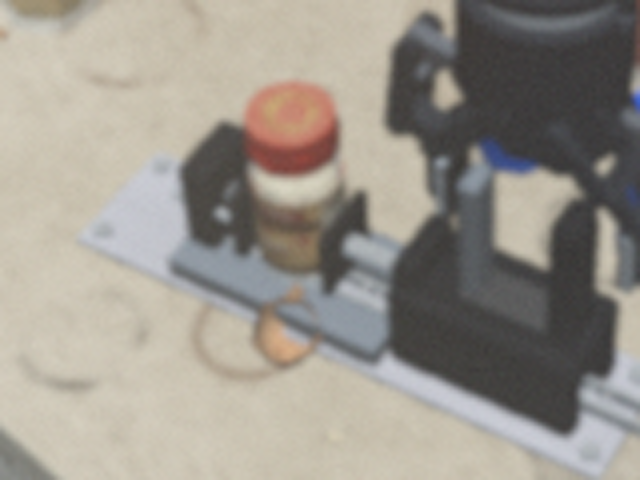

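The jar didn't move, and the far-jaw frame advanced one tooth (its back went from 205 to about 218). The light touch felt about 10.5 N, so roughly 7 N is held. Retreating and handing in.

```bash
python3 -m crank '0 0 .01 0;0 0 .02 0;0 0 .03 0;0 0 .03 0;0 0 .03 0;0 0 .02 0;0 0 0 0;0 0 0 0;0 0 0 0;0 0 0 0;0 0 0 0;0 0 0 0' && python3 -c "
from rig import workorder; print(workorder.job_done())"
```

```text
t: 24.5
eef_pos: [0.4913, -0.1089, 0.236]
ee_rot: [0.993, 0.118, -0.001, -0.0]
wrist_force: [-0.6, 0.6, 0.7]
finger_gap: 0.999
finger_force: 0.0
the job is handed in; nothing more can be done
None
```

The jar stands upright on the rails, held between both jaws at an estimated 7 N (from the trigger force), the arm is clear of the clamp, and the job was handed in at about 24.5 s; no verdict came back.

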